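# Press one more blank into the spring magazine

### The job

The spring magazine that feeds metal blanks to the lab's robot cell has room for one more. Take the plain solid round blank of the same size as the one already loaded from the cork board, put it flat on the magazine's mouth and press it straight down until the four catches have closed over it, so that it stays in the stack by itself.

Things in the scene. Friction and masses are not known exactly. Their poses are not given: they have to be found in the camera images.
- blank: The blank to load: plain solid aluminium disc, 56 mm diameter, 20 mm thick, 0.13 kg, flat on the cork board (6 mm thick). Origin: centre of its underside. About 140 mm apart on the board lie three wrong aluminium pieces, all 20 mm high: a 38 mm disc, a 56 mm ring with a 28 mm hole, a 50 mm square block. Which lies where changes.
- magazine: Fixed spring magazine, origin under its 120 mm square dark base, x and y along the base edges, z up. Four grey guide posts on the diagonals: inner radius 30.5 mm, flared out to 37 mm at the top, 104 mm above the table. Between them, on x and y, four steel spring catches 88 to 106 mm high. A 56 mm blank is already loaded below the catches.
- mouth (a point): Magazine axis at the flat underside of the catches, 88 mm up. They stick in to 24 mm radius, slope up and out at 50 deg to 36 mm radius, 17 mm above here. A blank laid in rests on the slopes, underside about 5 mm above here. Push the middle of its top with closed fingers (the push grows to about 12 N): once the top is 1 to 3 mm below here, the catches snap in over it and hold it.
- follower (a joint): How far the spring follower under the stack is pushed down, in m: 0 at the start (one blank loaded, against its upper stop), about 0.020 with the second blank caught, 0.045 at the bottom stop. Spring force about 7 N at 0 and 11 N at 0.020.

How it is judged (in metres and radians):
At the end, for the whole second after the job is handed in: The blank is in the magazine on top of the loaded one, caught under the four catches: its underside 17.5 to 45 mm below the catch level, within 10 mm of the magazine's axis, flat within 10 degrees, at rest, with the follower still pushed down by more than 16 mm after the robot has let go (z of blank in the frame of mouth between -0.045 and -0.0175 m and horizontal distance between blank and mouth below 0.01 m and angle between blank's own z axis and vertical below 0.17 rad and value of joint follower above 0.016 m and linear speed of blank below 0.02 m/s); the robot touches nothing.
It also fails if it takes over 45 s, if anything falls off the work surface, if the arm or the gripper's body presses on something with over 40 N, if the wrist force passes 120 N, or if a joint passes its speed limit or range.

### The arm

A 6-joint arm with a two-finger parallel gripper is mounted at the origin on the work surface. World frame = base frame: x ahead of the robot, y to its left, z up, the work surface at z = 0. Lengths are in mm, angles in degrees, forces in N, time in s.
With the tool pointing down it reaches from about 300 to 850 mm from the base axis. Payload 4.2 kg.
Tool frame: the origin (TCP) lies on the centre line of the jaws, within the pads' length; the fingertips stand 14 mm ahead of it and the grasp point (between the pads) lies 5 mm behind it (env.finger_overhang is the z of the fingertips in the tool frame, in mm); z points along the fingers, y is the line along which they close (so a half turn about z gives the same grasp; the last joint's range is limited). The gripper opens to 91 mm and grips with 3 to 60 N. Pads are 32 mm wide; open, the fingers measure 118 mm over their backs; the gripper's body (76 mm by 178 mm) begins 60 mm behind the grasp point.
Start: joints at [62.452, 18.312, 89.639, -0, 72.044, -1.146], TCP at [255.686, 515.04, 227.976] pointing down, gripper open.
Joint ranges: [-177.97, 177.97], [-48.28, 115.42], [12.27, 149.76], [-77.06, 257.06], [2.81, 150.46], [-146.56, 146.56]. Speed limits (degrees/s): [147.25, 147.25, 180, 180, 180, 180].

### API

Orientations are given as [roll, pitch, yaw] about the fixed x, y, z axes, in that order (R = Rz(yaw) Ry(pitch) Rx(roll)).
In Python, from workcell import sensors, viewer, env gives the robot as it stands. The module is installed in compiled form; this text tells all that it offers.
- The arm moves only by the tool step_arm, never from a script. Its argument "plan" is one flat list of numbers, 6 for each row, row after row: the shift along the tool's x, y, z in cm, then the turn, a rotation vector about the tool's x, y, z in rad. In form: [x, y, z, wx, wy, wz, x, y, z, wx, wy, wz, ...]. A call has 1 to 5 rows; each row shifts and turns the commanded pose from where the row before left it, along the tool's axes as they then stand; what a row does not reach is not made up. A row lasts 1/12 s, in which the tool goes at most 41.7 mm and 7.16 degrees, less where a joint would pass 70% of its speed; a pose out of reach is approached as far as the arm can. A call is refused whole if a number of a shift passes 4.17 or a number of a turn 0.125, either way. A call with a gripper value outside its range is refused whole. "hand" is the finger opening in cm, from 0 to 9.12, set as the call begins (left out, the last holds). The fingers move at their own pace and stop on an object; "newtons" is the grip in N (left out, the last holds). Time passes only in rows, so rows that do not move let the fingers close. It gives the time, the measured TCP pose, the force, the opening and the grip force at its end, in the units of the state.
- sensors.state(): the state, without advancing time (a new reading comes with each control period).
- viewer.grab_frame(name): name is "side" or "top" or "wrist"; returns a dict with "img" (420x560x3 uint8, red, green, blue), "fx", "fy", "cx", "cy" (pixels), "position" and "attitude" of the camera in the world. Camera axes: x right, y down, z forward; pixel columns grow to the right and rows downward; lengths in mm; the calibration is good to about 2 mm. A picture is of the moment at which its call begins. There is no depth.
- env.job_done(): hands the job in; it is judged then, once.
Trained networks look in a picture, given as the dict that the camera call returned (one of the last four; its "shot" number tells which), for a name from the list of things; names that differ only in an ending like _2 or _b are one class to them, and where a whole thing is asked for, a point or a joint stands for the part that bears it (a point fixed in the world has none). Each returns a list of dicts, best first, with "score" (0 to 1); they miss things now and then, are a little off and sometimes report something else, mostly with a low value. They report only what shows in the picture. A call takes as long as a camera call.
- viewer.boxes_of(name, picture): "location" ([column, row] in pixels, amid what is visible of it).
- viewer.pinpoint(name, picture): "location" ([column, row] in pixels: a listed point, or the origin of a listed thing).
The state is a dict: "time_s": time; "qpos": joint angles; "qvel": joint speeds; "effort": joint torques, N m; "ee_pos": TCP position; "ee_rot": TCP orientation; "force": force on the tool from outside, world axes, zero at the start; "torque": the same for the moment, N m; "gripper_width": finger opening in mm; "gripper_force": force on a finger pad.
Only numpy, scipy, OpenCV 4.12 (cv2) and the standard library are available. Lean on these libraries where they do the work, as an engineer would, in place of code of your own. Each camera call takes 0.05 s, during which the arm holds its last target. There are 200 camera calls.

## Working session

There is one attempt and no reset: what is moved stays moved. The work goes in short steps, Python scripts to look and compute and a tool call to move; the robot and the scene stay as the last step left them, time stands still between calls to the robot, and variables do not carry over. Pictures are saved under pics/ and viewed, at most 10 in all, crops included, and the job is handed in when it is done.

Besides the shell and the picture viewer there is one more tool, called as name(argument=value, ...) on one line, values as JSON. step_arm: Moves the arm, as the interface text tells. Its arguments: {"type":"object","properties":{"plan":{"type":"array","items":{"type":"number"}},"hand":{"type":"number"},"newtons":{"type":"number"}},"required":["plan"]}

```bash
mkdir -p pics; cat > h.py <<'E'
import numpy as np, cv2
from scipy.spatial.transform import Rotation as R
from workcell import sensors, viewer, env
def rot(a):
    a=np.array(a,float)
    if a.shape==(3,3): return a
    return R.from_euler('xyz',a,degrees=True).as_matrix()
def world(f,px,z):
    d=rot(f['attitude'])@np.array([(px[0]-f['cx'])/f['fx'],(px[1]-f['cy'])/f['fy'],1])
    p=np.array(f['position'],float); return p+d*(z-p[2])/d[2]
E
python3 - <<'E'
from h import *
s=sensors.state();print(s)
ims=[]
for n in ['top','side']:
    f=viewer.grab_frame(n);print(n,f['position'],f['attitude'],f['fx'],f['cx'],f['cy'])
    cv2.imwrite(f'pics/{n}1.png',f['img'][:,:,::-1])
    for k,z in [('blank',6),('magazine',0),('mouth',88)]:
        for w in (['boxes_of','pinpoint'] if k!='mouth' else ['pinpoint']):
            for d in getattr(viewer,w)(k,f)[:4]: print(n,w,k,np.round(d['location']),round(d['score'],2),world(f,d['location'],z).round(1))
E
```

```text
{'time_s': 0.0, 'qpos': array([ 6.24530517e+01,  1.83522408e+01,  8.97074591e+01, -2.11130906e-03,
        7.20431067e+01, -1.14362674e+00]), 'qvel': array([-0.04083184,  0.02263416, -0.08811169,  0.1214183 , -0.12817416,
        0.03314307]), 'effort': array([-1.86174795e-03, -4.12445498e+01, -2.31977499e+01,  7.24719674e-02,
        4.54881415e-02, -1.41954201e-04]), 'ee_pos': array([255.45937983, 514.59449314, 227.10711008]), 'ee_rot': array([-1.79897174e+02, -4.49947484e-05,  1.53597331e+02]), 'force': array([-0.04278308, -0.03087486, -0.15900241]), 'torque': array([0.04262332, 0.03406226, 0.0069235 ]), 'gripper_force': 0.0, 'gripper_width': 91.13437382675538}
top [430.19258243 -14.15309803 973.36176479] [-173.09508027   -1.34411896  -88.70385655] 482.3525595860694 274.52610616094523 216.45284396871125
top boxes_of blank [215. 182.] 0.95 [616.3  89.2   6. ]
top pinpoint blank [213. 180.] 0.9 [618.5  93.2   6. ]
top boxes_of magazine [349. 212.] 0.94 [ 562.7 -186.7    0. ]
top pinpoint magazine [351. 207.] 0.56 [ 572.5 -191.1    0. ]
top pinpoint mouth [362. 200.] 0.9 [ 573.3 -195.7   88. ]
side [460.6603443  629.92027825 856.13134361] [-1.39050339e+02  1.39385353e-01 -1.73390134e+02] 516.3194998898543 279.3125435307378 219.71967722102056
side boxes_of blank [229. 285.] 0.56 [626.1  77.2   6. ]
side boxes_of blank [274. 190.] 0.19 [ 570.1 -192.3    6. ]
side pinpoint blank [229. 290.] 0.78 [623.6  89.8   6. ]
side boxes_of magazine [275. 187.] 0.66 [ 569.1 -207.1    0. ]
side pinpoint magazine [274. 192.] 0.74 [ 570.7 -191.3    0. ]
side pinpoint mouth [273. 163.] 0.66 [ 571.1 -192.9   88. ]
```

View pics/top1.png

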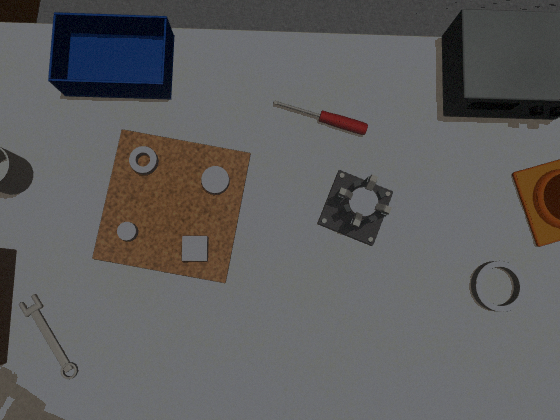

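View pics/side1.png

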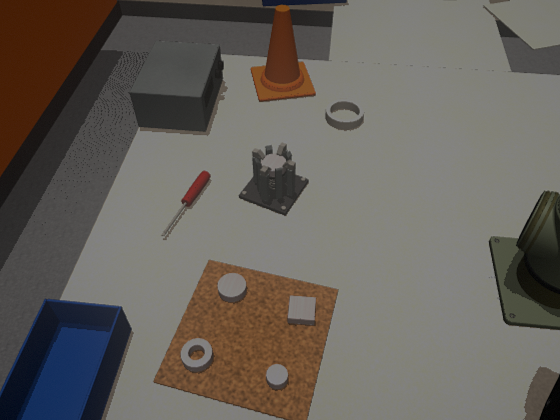

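The top view shows the plain disc at about (215,180), with the ring, the small disc and the square elsewhere on the board. The magazine is at about (362,203), with its edges turned about 20°. The side view agrees: disc at (232,288), magazine mouth at (273,162). I'll move over the disc.

step_arm(plan=[-3.4,-1.45,0,0,0,0,-3.4,-1.45,0,0,0,0,-3.4,-1.45,0,0,0,0,-3.4,-1.45,0,0,0,0,-3.4,-1.45,0,0,0,0], hand=9.1)

```text
time_s: 1.02
ee_pos: [376.5, 373.2, 228.1]
ee_rot: [180.0, 0.0, 153.6]
force: [0.7, 1.2, -0.3]
gripper_width: 91.1
gripper_force: 0.0
```

step_arm(plan=[-3.4,-1.45,0,0,0,0,-3.4,-1.45,0,0,0,0,-3.4,-1.45,0,0,0,0,-3.4,-1.45,0,0,0,0,-3.4,-1.45,0,0,0,0])

```text
time_s: 1.43
ee_pos: [496.7, 232.4, 228.2]
ee_rot: [180.0, 0.0, 153.6]
force: [0.5, 1.3, -0.2]
gripper_width: 91.1
gripper_force: 0.0
```

step_arm(plan=[-3.4,-1.45,0,0,0,0,-3.4,-1.45,0,0,0,0,-3.4,-1.45,0,0,0,0,-3.4,-1.45,0,0,0,0,0,0,0,0,0,0])

```text
time_s: 1.85
ee_pos: [595.7, 116.6, 227.5]
ee_rot: [-179.9, 0.2, 153.3]
force: [0.4, 0.4, -0.0]
gripper_width: 91.1
gripper_force: 0.0
```

```bash
cat >> h.py <<'E'
def tool(dx,dy,yaw):
    c,s=np.cos(np.radians(yaw)),np.sin(np.radians(yaw)); return np.round([(dx*c+dy*s)/10,(dx*s-dy*c)/10],2)
def state(): 
    s=sensors.state(); print('t',round(s['time_s'],2),s['ee_pos'].round(1),s['ee_rot'].round(2),'F',s['force'].round(1),'w',round(s['gripper_width'],1),round(s['gripper_force'],1)); return s
E
python3 - <<'E'
from h import *
s=state()
f=viewer.grab_frame('wrist');print(f['position'],f['attitude'])
cv2.imwrite('pics/w1.png',f['img'][:,:,::-1])
for k,z in [('blank',6),('mouth',88)]:
    for w in (['boxes_of','pinpoint'] if k!='mouth' else ['pinpoint']):
        for d in getattr(viewer,w)(k,f)[:3]:
            p=world(f,d['location'],z);print(w,k,np.round(d['location']),round(d['score'],2),p.round(1),tool(*(p-s['ee_pos'])[:2],s['ee_rot'][2]))
E
```

```text
t 1.85 [595.7 116.6 227.5] [-179.94    0.22  153.31] F [ 0.4  0.4 -0. ] w 91.1 0.0
[533.12858971 147.63784235 384.71344299] [1.65493168e+02 9.02831987e-02 6.32983503e+01]
boxes_of blank [263. 214.] 0.7 [619.6  85.6   6. ] [-3.53 -1.69]
pinpoint blank [267. 212.] 0.61 [619.1  91.    6. ] [-3.24 -1.24]
```

View pics/w1.png

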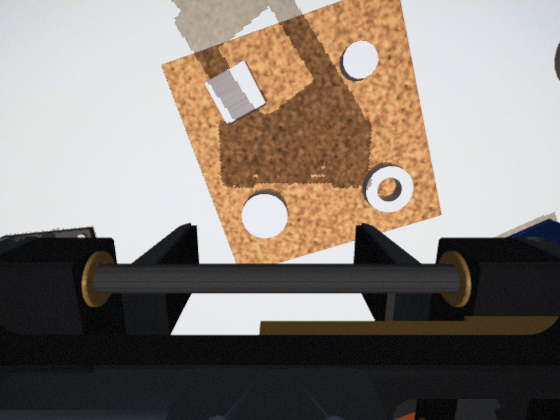

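The wrist view shows the plain disc at (265,215), the ring at (388,188), the square at (235,92) and the small disc at (360,60). I'll fit the disc's outline for an exact centre.

```bash
cat >> h.py <<'E'
def blob(f,px,z,thr=170,r=45):
    g=f['img'].min(2); x,y=map(int,px); m=np.zeros_like(g); m[y-r:y+r,x-r:x+r]=(g[y-r:y+r,x-r:x+r]>thr)
    n,l,st,c=cv2.connectedComponentsWithStats(m); i=l[y,x]
    ct=max(cv2.findContours((l==i).astype(np.uint8),0,1)[0],key=cv2.contourArea)[:,0,:]
    P=np.array([world(f,p,z)[:2] for p in ct],np.float32)
    return cv2.minEnclosingCircle(P), cv2.fitEllipse(P)
E
python3 - <<'E'
from h import *
s=state(); f=viewer.grab_frame('wrist')
for t in (150,180,200):
    c,e=blob(f,(265,215),26,t); print(t,np.round(c[0],1),round(c[1],1),e)
p=np.array(e[0]); print(tool(*(p-s['ee_pos'][:2]),s['ee_rot'][2]))
E
```

```text
t 2.05 [591.1 122.1 227.8] [ 1.8000e+02 -5.0000e-02  1.5361e+02] F [-0.5 -0.9  0. ] w 90.9 0.0
150 [617.9  88.9] 28.0 ((617.7767333984375, 88.89386749267578), (54.36515426635742, 54.76731872558594), 134.3726043701172)
180 [617.7  88.7] 27.5 ((617.6629638671875, 88.77293395996094), (53.56072235107422, 54.02509689331055), 155.63880920410156)
200 [617.6  88.7] 27.3 ((617.6475830078125, 88.62774658203125), (53.26378631591797, 53.39398193359375), 177.80795288085938)
[-3.86 -1.82]
```

step_arm(plan=[-1.93,-0.9,3.0,0,0,0,-1.93,-0.9,3.0,0,0,0,0,0,4.0,0,0,0,0,0,4.0,0,0,0,0,0,1.0,0,0,0])

```text
time_s: 2.52
ee_pos: [613.6, 88.8, 72.2]
ee_rot: [-179.6, -0.6, 153.7]
force: [-0.7, -0.3, -1.1]
gripper_width: 91.2
gripper_force: 0.0
```

step_arm(plan=[0,0,0,0,0,0,0,0,0,0,0,0,0,0,0,0,0,0])

```text
time_s: 2.77
ee_pos: [620.1, 89.2, 80.9]
ee_rot: [179.8, 0.2, 153.7]
force: [0.4, 0.4, 1.6]
gripper_width: 90.9
gripper_force: 0.0
```

```bash
python3 - <<'E'
from h import *
s=state(); print(tool(617.7-s['ee_pos'][0],88.8-s['ee_pos'][1],s['ee_rot'][2]))
f=viewer.grab_frame('wrist'); cv2.imwrite('pics/w2.png',f['img'][:,:,::-1])
E
```

```text
t 2.77 [620.1  89.2  80.9] [179.83   0.25 153.66] F [0.4 0.4 1.6] w 90.9 0.0
[ 0.2  -0.15]
```

View pics/w2.png

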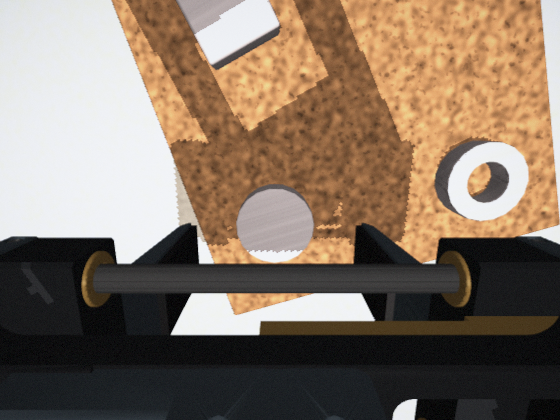

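The disc is at (275,224), centred between the fingers. Next I descend and settle.

step_arm(plan=[0,0,2.0,0,0,0,0,0,1.4,0,0,0,0,0,0.6,0,0,0,0,0,0,0,0,0,0,0,0,0,0,0])

```text
time_s: 3.23
ee_pos: [619.2, 88.5, 39.3]
ee_rot: [179.9, 0.1, 153.6]
force: [-0.3, -0.4, 0.7]
gripper_width: 90.8
gripper_force: 0.0
```

step_arm(plan=[0,0,0,0,0,0,0,0,0,0,0,0,0,0,0,0,0,0,0,0,0,0,0,0])

```text
time_s: 3.57
ee_pos: [618.7, 88.3, 38.5]
ee_rot: [180.0, 0.0, 153.6]
force: [-0.8, 0.4, -0.3]
gripper_width: 91.3
gripper_force: 0.0
```

step_arm(plan=[0,0,0.38,0,0,0,0,0,0,0,0,0,0,0,0,0,0,0])

```text
time_s: 3.82
ee_pos: [618.1, 88.2, 33.8]
ee_rot: [-180.0, -0.0, 153.6]
force: [-0.2, 0.2, 0.4]
gripper_width: 91.1
gripper_force: 0.0
```

step_arm(plan=[0,0,0,0,0,0,0,0,0,0,0,0,0,0,0,0,0,0,0,0,0,0,0,0,0,0,0,0,0,0], hand=4.5, newtons=30)

```text
time_s: 4.23
ee_pos: [618.4, 88.3, 34.2]
ee_rot: [180.0, 0.0, 153.6]
force: [0.8, 0.5, -0.6]
gripper_width: 60.5
gripper_force: 0.0
```

step_arm(plan=[0,0,0,0,0,0,0,0,0,0,0,0,0,0,0,0,0,0,0,0,0,0,0,0])

```text
time_s: 4.57
ee_pos: [618.4, 88.3, 34.2]
ee_rot: [180.0, 0.0, 153.6]
force: [0.5, -0.5, 0.5]
gripper_width: 54.5
gripper_force: 30.0
```

step_arm(plan=[0,0,-1.5,0,0,0,0,0,-3,0,0,0,0,0,-3.5,0,0,0,0,0,-3.5,0,0,0,0,0,-2.5,0,0,0])

```text
time_s: 4.98
ee_pos: [619.0, 88.3, 177.1]
ee_rot: [179.9, 0.1, 153.6]
force: [0.4, -0.0, -0.8]
gripper_width: 54.9
gripper_force: 30.0
```

step_arm(plan=[-0.5,-1.6,-1,0,0,0,-0.9,-2.9,0,0,0,0,-0.9,-2.9,0,0,0,0,-0.9,-2.9,0,0,0,0,-0.9,-2.9,0,0,0,0])

```text
time_s: 5.4
ee_pos: [595.6, -49.3, 184.0]
ee_rot: [-180.0, -0.0, 153.6]
force: [0.8, -0.2, -1.6]
gripper_width: 54.8
gripper_force: 30.0
```

step_arm(plan=[-0.9,-2.9,0,0,0,0,-0.9,-2.9,0,0,0,0,-0.4,-1.3,0,0,0,0,0,0,0,0,0,0,0,0,0,0,0,0])

```text
time_s: 5.82
ee_pos: [584.3, -121.6, 183.9]
ee_rot: [180.0, -0.0, 153.5]
force: [0.4, 0.2, -0.9]
gripper_width: 54.4
gripper_force: 30.0
```

```bash
python3 - <<'E'
from h import *
s=state()
out=[]
for n in ['wrist','top','side']:
    f=viewer.grab_frame(n)
    for k,z in [('mouth',88),('magazine',0)]:
        for d in viewer.pinpoint(k,f)[:2]:
            print(n,k,np.round(d['location']),round(d['score'],2),world(f,d['location'],z).round(1))
    if n!='top': out.append(f['img'][:,:,::-1])
w=out[0]; sd=cv2.resize(out[1][90:240,180:380],(560,420))
cv2.imwrite('pics/m1.png',cv2.resize(np.hstack([w,sd]),(800,300)))
cv2.imwrite('pics/w3.png',w)
E
```

```text
t 5.82 [ 584.3 -121.6  183.9] [ 1.7995e+02 -5.0000e-02  1.5350e+02] F [ 0.4  0.2 -0.9] w 54.4 30.0
wrist magazine [212. 213.] 0.71 [ 572.1 -197.7    0. ]
top mouth [365. 199.] 0.58 [ 575.  -201.1   88. ]
top magazine [355. 207.] 0.66 [ 571.9 -198.9    0. ]
side mouth [273. 159.] 0.78 [ 572.9 -204.3   88. ]
side magazine [273. 192.] 0.97 [ 571.8 -190.5    0. ]
```

View pics/m1.png

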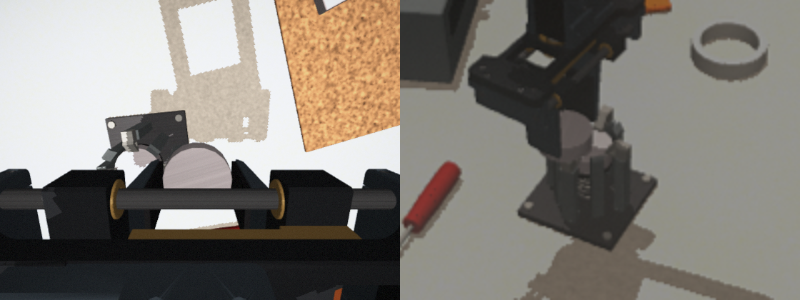

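The wrist view shows the blank held level. The magazine base is up and to the left of it, and the arm still has about 75 mm to go in −y. I'll refine the magazine axis from the first, unoccluded pictures.

```bash
python3 - <<'E'
from h import *
out=[]
for n,c0,bb in [('top',(363,203),(310,160,400,255)),('side',(274,160),(232,140,315,215))]:
    f=viewer.grab_frame(n); f=dict(f); f['img']=cv2.imread(f'pics/{n}1.png')[:,:,::-1].copy()
    x0,y0,x1,y1=bb; g=f['img'].max(2)[y0:y1,x0:x1]
    print(n,'g pct',np.percentile(g,[5,25,50,75,95]))
    m=(g<np.percentile(g,95)*0.62).astype(np.uint8); m=cv2.morphologyEx(m,cv2.MORPH_CLOSE,np.ones((5,5)))
    ct=max(cv2.findContours(m,0,1)[0],key=cv2.contourArea)[:,0,:]+[x0,y0]
    for z in (0,8):
        P=np.array([world(f,p,z)[:2] for p in ct],np.float32); r=cv2.minAreaRect(P); print(n,'base z',z,r)
    out.append(cv2.resize(f['img'][y0:y1,x0:x1,::-1],(400,400),interpolation=cv2.INTER_CUBIC))
    P=f['img'][c0[1]-2:c0[1]+3,c0[0]-2:c0[0]+3].min(2).mean(); print('disc level',P)
    for t in (.75,.85):
        try:
            c,e=blob(f,c0,87,P*t,25); print(n,'disc',np.round(c[0],1),round(c[1],1),np.round(e[0],1),np.round(e[1],1))
        except Exception as ex: print(ex)
    print(world(f,c0,87))
cv2.imwrite('pics/c1.png',np.hstack(out))
E
```

```text
top g pct [ 34.  54. 110. 112. 114.]
top base z 0 ((577.1568603515625, -203.86819458007812), (127.83944702148438, 136.85910034179688), 69.06280517578125)
top base z 8 ((575.9488525390625, -202.30889892578125), (126.78875732421875, 135.73431396484375), 69.06280517578125)
disc level 106.84
top disc [ 571.  -197.3] 27.2 [ 571.  -197.4] [50.8 51.2]
top disc [ 571.  -197.5] 27.1 [ 571.  -197.5] [50.3 50.6]
[ 567.48673778 -197.02099154   87.        ]
side g pct [ 46.  58. 131. 132. 133.]
side base z 0 ((570.1240234375, -238.5335693359375), (228.1751708984375, 150.05946350097656), 87.0846939086914)
side base z 8 ((569.10107421875, -230.41839599609375), (226.04306030273438, 148.65728759765625), 87.08467102050781)
disc level 122.56
side disc [ 574.2 -215.3] 92.0 [ 576.6 -223.4] [115.5 162.9]
side disc [ 574.3 -216.8] 90.8 [ 575.6 -221.7] [116.  159.9]
[ 570.87059309 -203.72366313   87.        ]
```

View pics/c1.png

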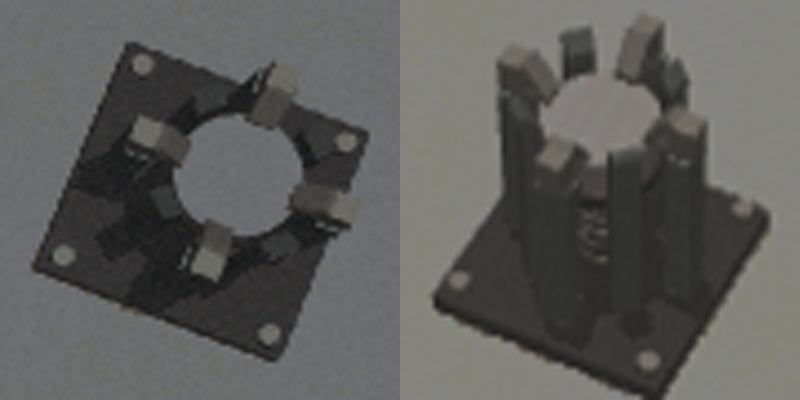

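The top crop puts the loaded disc at about (571, −197.4), and the rivet centre agrees; the side ellipse gives about the same. The axes are at 69°/159°. I'll move over the mouth, turn to 159° and lower.

step_arm(plan=[-0.73,-2.46,0,0,0,0,-0.73,-2.46,0,0,0,0,-0.73,-2.46,0,0,0,0,0,0,0,0,0,-0.096,0,0,0,0,0,0])

```text
time_s: 6.78
ee_pos: [571.1, -198.7, 184.1]
ee_rot: [180.0, 0.0, 159.1]
force: [-0.8, -0.1, -1.3]
gripper_width: 54.7
gripper_force: 30.0
```

step_arm(plan=[0,0,2.0,0,0,0,0,0,1.5,0,0,0,0,0,0.8,0,0,0,0,0,0,0,0,0,0,0,0,0,0,0])

```text
time_s: 7.2
ee_pos: [571.5, -196.9, 141.1]
ee_rot: [180.0, -0.0, 159.1]
force: [0.6, 0.2, -0.7]
gripper_width: 54.6
gripper_force: 30.0
```

step_arm(plan=[0,0,0,0,0,0,0,0,0,0,0,0,0,0,0,0,0,0])

```text
time_s: 7.45
ee_pos: [571.9, -197.5, 142.1]
ee_rot: [180.0, 0.1, 159.1]
force: [0.6, -0.3, -1.0]
gripper_width: 54.9
gripper_force: 30.0
```

```bash
python3 - <<'E'
from h import *
s=state(); print(tool(571-s['ee_pos'][0],-197.5-s['ee_pos'][1],s['ee_rot'][2]))
out=[]
for n,(x0,y0,x1,y1) in [('top',(310,150,410,250)),('side',(222,90,322,190))]:
    f=viewer.grab_frame(n); out.append(cv2.resize(f['img'][y0:y1,x0:x1,::-1],(400,400),interpolation=cv2.INTER_CUBIC))
cv2.imwrite('pics/c2.png',np.hstack(out))
E
```

```text
t 7.45 [ 571.9 -197.5  142.1] [1.7999e+02 1.0000e-01 1.5909e+02] F [ 0.6 -0.3 -1. ] w 54.9 30.0
[ 0.08 -0.03]
```

View pics/c2.png

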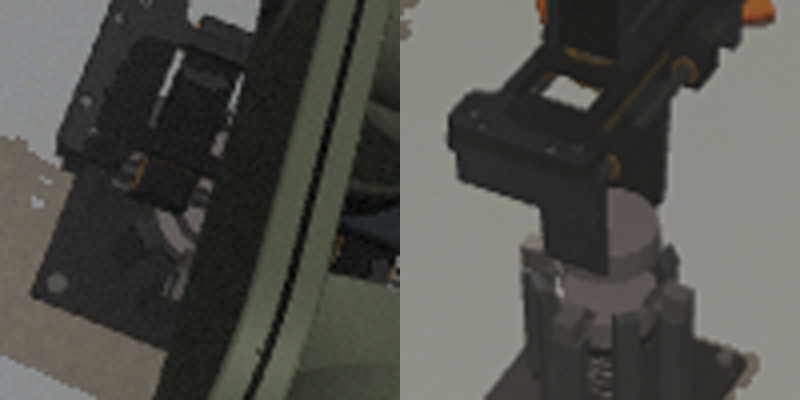

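In the side view the held blank sits directly above the loaded one, right edges at about 660 and 657 in the crop. Next I lower onto the slopes until there is slight contact.

step_arm(plan=[0,0,1.0,0,0,0,0,0,0.5,0,0,0,0,0,0.3,0,0,0,0,0,0,0,0,0,0,0,0,0,0,0])

```text
time_s: 7.97
ee_pos: [571.1, -197.2, 122.7]
ee_rot: [180.0, -0.1, 159.1]
force: [1.2, 0.9, -0.3]
gripper_width: 54.7
gripper_force: 30.0
```

step_arm(plan=[0,0,0,0,0,0,0,0,0,0,0,0,0,0,0,0,0,0])

```text
time_s: 8.22
ee_pos: [571.4, -197.3, 123.2]
ee_rot: [180.0, 0.0, 159.1]
force: [0.0, 1.4, -0.6]
gripper_width: 54.6
gripper_force: 30.0
```

step_arm(plan=[0,0,0.15,0,0,0,0,0,0,0,0,0,0,0,0,0,0,0,0,0,0,0,0,0])

```text
time_s: 8.55
ee_pos: [571.8, -197.6, 122.1]
ee_rot: [180.0, 0.1, 159.1]
force: [1.0, -0.7, 2.4]
gripper_width: 54.5
gripper_force: 30.0
```

```bash
python3 - <<'E'
from h import *
s=state()
E
```

```text
t 8.55 [ 571.8 -197.6  122.1] [1.7999e+02 8.0000e-02 1.5910e+02] F [ 1.  -0.7  2.4] w 54.5 30.0
```

Contact (Fz up to +2.4 N). I'll release gently, then rise.

step_arm(plan=[0,0,0,0,0,0,0,0,0,0,0,0,0,0,0,0,0,0,0,0,0,0,0,0,0,0,0,0,0,0], hand=8)

```text
time_s: 8.97
ee_pos: [571.0, -197.4, 121.4]
ee_rot: [-180.0, -0.0, 159.1]
force: [-0.2, 0.2, -0.6]
gripper_width: 79.5
gripper_force: 0.0
```

step_arm(plan=[0,0,-0.5,0,0,0,0,0,-2,0,0,0,0,0,-2.5,0,0,0,0,0,-2.0,0,0,0,0,0,0,0,0,0])

```text
time_s: 9.38
ee_pos: [573.7, -198.3, 196.6]
ee_rot: [180.0, 0.5, 159.1]
force: [-0.0, -0.3, 0.5]
gripper_width: 79.7
gripper_force: 0.0
```

step_arm(plan=[0,0,0,0,0,0,0,0,0,0,0,0,0,0,0,0,0,0,0,0,0,0,0,0], hand=0)

```text
time_s: 9.72
ee_pos: [570.7, -197.2, 190.3]
ee_rot: [180.0, -0.1, 159.1]
force: [0.4, 0.0, 1.2]
gripper_width: 56.3
gripper_force: 0.0
```

```bash
python3 - <<'E'
from h import *
s=state()
out=[]
for n,(x0,y0,x1,y1) in [('wrist',(100,100,440,355)),('side',(222,90,322,190))]:
    f=viewer.grab_frame(n); out.append(cv2.resize(f['img'][y0:y1,x0:x1,::-1],(400,400),interpolation=cv2.INTER_CUBIC))
    for d in viewer.pinpoint('blank',f)[:2]+viewer.boxes_of('blank',f)[:2]: print(n,np.round(d['location']),round(d['score'],2),world(f,d['location'],93).round(1),world(f,d['location'],103).round(1))
cv2.imwrite('pics/c3.png',np.hstack(out))
E
```

```text
t 9.72 [ 570.7 -197.2  190.3] [ 1.800e+02 -1.500e-01  1.591e+02] F [0.4 0.  1.2] w 56.3 0.0
wrist [277. 215.] 0.85 [ 571.  -197.3   93. ] [ 568.5 -196.4  103. ]
wrist [277. 221.] 0.56 [ 576.6 -199.4   93. ] [ 573.8 -198.3  103. ]
side [270. 157.] 0.56 [ 578.9 -205.    93. ] [ 577.3 -194.   103. ]
side [271. 155.] 0.8 [ 579.4 -212.1   93. ] [ 577.8 -201.1  103. ]
```

View pics/c3.png

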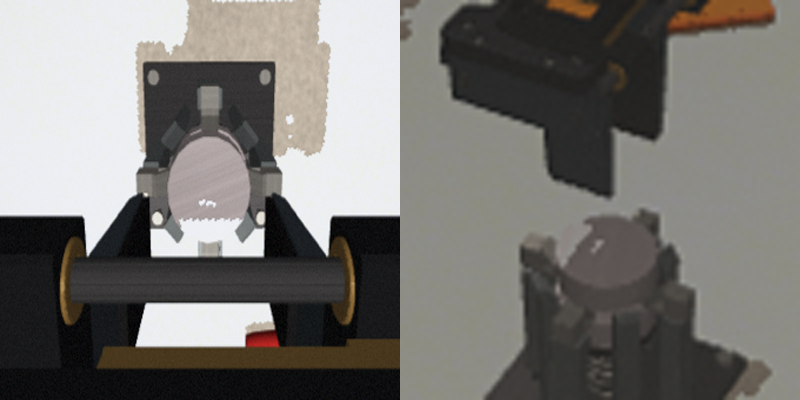

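The blank lies flat, centred between the catches and posts. I'll close the fingers and go down to just above it.

step_arm(plan=[0,0,0,0,0,0,0,0,0,0,0,0,0,0,0,0,0,0,0,0,0,0,0,0,0,0,0,0,0,0])

```text
time_s: 10.43
ee_pos: [571.3, -197.4, 191.6]
ee_rot: [180.0, 0.0, 159.1]
force: [-0.3, -0.4, 0.3]
gripper_width: 0.7
gripper_force: 0.0
```

step_arm(plan=[0,0,1.5,0,0,0,0,0,2.0,0,0,0,0,0,1.5,0,0,0,0,0,0.5,0,0,0,0,0,0,0,0,0])

```text
time_s: 10.85
ee_pos: [570.5, -197.1, 135.3]
ee_rot: [180.0, -0.2, 159.1]
force: [-0.7, -0.1, 0.4]
gripper_width: 0.5
gripper_force: 0.0
```

step_arm(plan=[0,0,0,0,0,0,0,0,0,0,0,0,0,0,0,0,0,0])

```text
time_s: 11.1
ee_pos: [572.0, -197.7, 137.8]
ee_rot: [180.0, 0.1, 159.1]
force: [-0.5, 0.7, 0.2]
gripper_width: 0.4
gripper_force: 0.0
```

step_arm(plan=[0,0,0.4,0,0,0,0,0,0.4,0,0,0,0,0,0.3,0,0,0,0,0,0.3,0,0,0,0,0,0.3,0,0,0])

```text
time_s: 11.52
ee_pos: [572.3, -197.8, 121.0]
ee_rot: [180.0, 0.2, 159.1]
force: [0.2, -1.2, 6.0]
gripper_width: 0.5
gripper_force: 3.4
```

step_arm(plan=[0,0,0.3,0,0,0,0,0,0.3,0,0,0,0,0,0.3,0,0,0,0,0,0.2,0,0,0,0,0,0.2,0,0,0])

```text
time_s: 11.93
ee_pos: [572.3, -197.8, 108.1]
ee_rot: [180.0, 0.2, 159.1]
force: [-0.8, -0.5, 9.1]
gripper_width: 0.9
gripper_force: 4.6
```

Going well. About 9 mm more.

step_arm(plan=[0,0,0.2,0,0,0,0,0,0.2,0,0,0,0,0,0.2,0,0,0,0,0,0.1,0,0,0,0,0,0,0,0,0])

```text
time_s: 12.35
ee_pos: [572.3, -197.8, 100.9]
ee_rot: [180.0, 0.2, 159.1]
force: [-0.5, 0.1, 7.9]
gripper_width: 0.5
gripper_force: 4.1
```

step_arm(plan=[0,0,0,0,0,0,0,0,0,0,0,0,0,0,0,0,0,0])

```text
time_s: 12.6
ee_pos: [572.3, -197.8, 101.1]
ee_rot: [180.0, 0.2, 159.1]
force: [-1.2, 0.0, 8.5]
gripper_width: 0.3
gripper_force: 4.0
```

step_arm(plan=[0,0,0.1,0,0,0,0,0,0.1,0,0,0,0,0,0.05,0,0,0,0,0,0,0,0,0,0,0,0,0,0,0])

```text
time_s: 13.02
ee_pos: [572.3, -197.8, 98.6]
ee_rot: [180.0, 0.2, 159.1]
force: [-0.7, -0.8, 9.2]
gripper_width: 0.7
gripper_force: 4.3
```

```bash
python3 - <<'E'
from h import *
s=state()
out=[]
for n,(x0,y0,x1,y1) in [('wrist',(100,100,440,355)),('side',(232,120,312,200))]:
    f=viewer.grab_frame(n); out.append(cv2.resize(f['img'][y0:y1,x0:x1,::-1],(400,400),interpolation=cv2.INTER_CUBIC))
cv2.imwrite('pics/c4.png',np.hstack(out))
E
```

```text
t 13.02 [ 572.3 -197.8   98.6] [180.     0.18 159.1 ] F [-0.7 -0.8  9.2] w 0.7 4.3
```

View pics/c4.png

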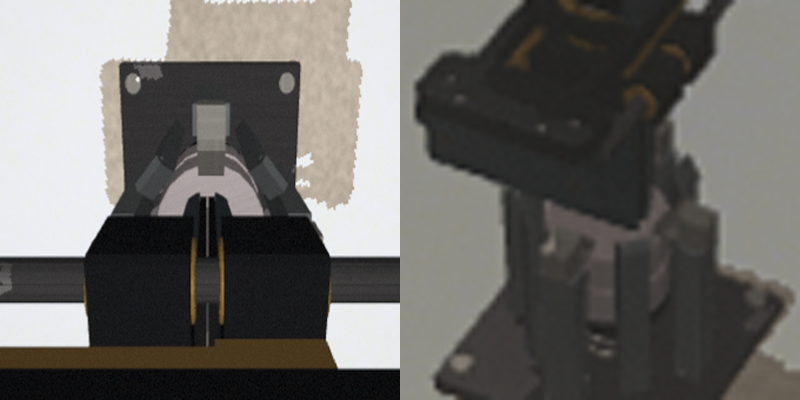

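The blanks are stacked low, and the visible catch at (210,160) in the left crop is over the disc's rim. I'll add a small extra push, then back off slowly and watch the force.

step_arm(plan=[0,0,0.08,0,0,0,0,0,0,0,0,0,0,0,0,0,0,0])

```text
time_s: 13.37
ee_pos: [572.3, -197.8, 97.9]
ee_rot: [180.0, 0.2, 159.1]
force: [-1.0, -0.0, 9.2]
gripper_width: 0.6
gripper_force: 4.3
```

step_arm(plan=[0,0,-0.2,0,0,0,0,0,-0.2,0,0,0,0,0,-0.2,0,0,0,0,0,0,0,0,0,0,0,0,0,0,0])

```text
time_s: 13.78
ee_pos: [571.3, -197.4, 102.3]
ee_rot: [180.0, 0.0, 159.1]
force: [0.1, 0.0, 3.7]
gripper_width: 0.6
gripper_force: 1.8
```

step_arm(plan=[0,0,-0.15,0,0,0,0,0,0,0,0,0,0,0,0,0,0,0])

```text
time_s: 14.03
ee_pos: [571.0, -197.3, 103.3]
ee_rot: [180.0, -0.1, 159.1]
force: [0.5, 0.1, 0.2]
gripper_width: 0.5
gripper_force: 0.0
```

step_arm(plan=[0,0,-1,0,0,0,0,0,-2.5,0,0,0,0,0,-3,0,0,0,0,0,-1.5,0,0,0,0,0,0,0,0,0])

```text
time_s: 14.45
ee_pos: [573.5, -198.2, 188.6]
ee_rot: [180.0, 0.5, 159.1]
force: [-0.2, -0.0, 0.7]
gripper_width: 0.8
gripper_force: 0.0
```

step_arm(plan=[0,0,0,0,0,0,0,0,0,0,0,0,0,0,0,0,0,0,0,0,0,0,0,0,0,0,0,0,0,0])

```text
time_s: 14.87
ee_pos: [570.8, -197.2, 182.7]
ee_rot: [180.0, -0.1, 159.1]
force: [-1.0, -0.2, -0.4]
gripper_width: 0.5
gripper_force: 0.0
```

```bash
python3 - <<'E'
from h import *
s=state()
out=[]
for n,(x0,y0,x1,y1) in [('wrist',(150,100,410,295)),('side',(232,120,312,200))]:
    f=viewer.grab_frame(n); out.append(cv2.resize(f['img'][y0:y1,x0:x1,::-1],(400,400),interpolation=cv2.INTER_CUBIC))
cv2.imwrite('pics/c5.png',np.hstack(out))
E
```

```text
t 14.87 [ 570.8 -197.2  182.7] [ 1.800e+02 -1.200e-01  1.591e+02] F [-1.  -0.2 -0.4] w 0.5 0.0
```

View pics/c5.png

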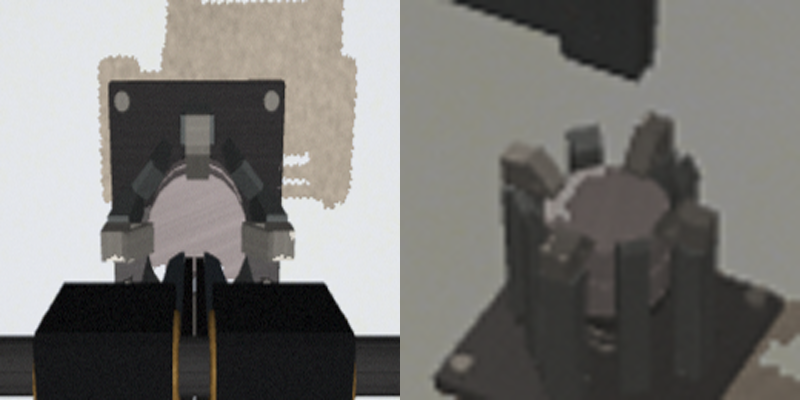

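The blank is below the catches, which overlap its rim, and two blanks are now stacked over the compressed spring. The force fell to zero with the top at catch level, and the gripper is clear.

```bash
python3 -c "
from h import *
print(env.job_done())"
```

```text
the job is handed in; nothing more can be done
None
```

The blank looks caught under the magazine's catches on top of the loaded one, the arm is clear, and I handed the job in at about 15 s; no verdict came back.

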